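Change over the parts trays at the prop-candle bench

TASK

Change over the parts trays: first push the black-lipped tray of screws, which has been left out, fully home into its box; then hook a fingertip behind the red lip of the connector tray and draw that tray all the way out along its rails to its stop, and leave it there. Work with the fingertips or the outside of the fingers only: never pinch a lip between the fingers. Keep the white-lipped tray shut, and leave the candles, the cup and the roll of tape standing where they are.

Things in the scene. Friction and masses are not known exactly. Their poses are not given: they have to be found in the camera images.
- black_tray (a joint): Slide of the tray with the BLACK lip (holds black screws), the one left out at the start; values in m: 0 = fully home in its box, 0.110 = drawn out to its end stop, growing as the tray comes out towards the robot. It stays where it is left; it takes about 2 N to slide.
- red_tray (a joint): Slide of the tray with the RED lip (holds red wire connectors), home or nearly so (within 15 mm) at the start; values in m: 0 = fully home in its box, 0.110 = drawn out to its end stop, growing as the tray comes out towards the robot. It stays where it is left; it takes about 2 N to slide.
- white_tray (a joint): Slide of the tray with the WHITE lip (holds lamp caps), home at the start; values in m: 0 = fully home in its box, 0.110 = drawn out to its end stop, growing as the tray comes out towards the robot. It stays where it is left; it takes about 2 N to slide.
- black_lip (a point): Middle of the top edge of the black lip's BACK face (towards the box); moves with the tray. Axes: x level, into the box (the tray draws out along -x), y along the lip, z up. Lip: upright plate across the tray's front, 100 mm long, 14 mm thick (x = -14 mm to 0), top 55 mm above the table. Behind it a bare finger well, open above and at both ends, its floor 20 mm above the table, 60 mm long in x
- black_box_edge (a point): Middle of the roof's front edge on the fixed plywood box of the black-lipped tray, 70 mm above the table; axes as black_lip. Box: 130 mm wide (y), from here 200 mm back (x), a black patch on its roof. With the tray home its lip's back face is 55 mm in front of this point. The three boxes stand side by side in any order
- red_lip (a point): Middle of the top edge of the red lip's BACK face (towards the box); moves with the tray. Axes: x level, into the box (the tray draws out along -x), y along the lip, z up. Lip: upright plate across the tray's front, 100 mm long, 14 mm thick (x = -14 mm to 0), top 55 mm above the table. Behind it a bare finger well, open above and at both ends, its floor 20 mm above the table, 60 mm long in x
- red_box_edge (a point): Middle of the roof's front edge on the fixed plywood box of the red-lipped tray, 70 mm above the table; axes as red_lip. Box: 130 mm wide (y), from here 200 mm back (x), a red patch on its roof. With the tray home its lip's back face is 55 mm in front of this point. The three boxes stand side by side in any order
- white_lip (a point): Middle of the top edge of the white lip's BACK face (towards the box); moves with the tray. Axes: x level, into the box (the tray draws out along -x), y along the lip, z up. Lip: upright plate across the tray's front, 100 mm long, 14 mm thick (x = -14 mm to 0), top 55 mm above the table. Behind it a bare finger well, open above and at both ends, its floor 20 mm above the table, 60 mm long in x
- white_box_edge (a point): Middle of the roof's front edge on the fixed plywood box of the white-lipped tray, 70 mm above the table; axes as white_lip. Box: 130 mm wide (y), from here 200 mm back (x), a white patch on its roof. With the tray home its lip's back face is 55 mm in front of this point. The three boxes stand side by side in any order
- candle_a: Loose stage-prop candle: white tube 30 mm thick with a clear flame on a small plywood bench 80 x 100 mm, 36 mm high; 168 mm high in all; origin at the centre of its underside, z up. Bystander beside the boxes
- candle_b: Loose stage-prop candle: white tube 30 mm thick with a clear flame on a small plywood bench 80 x 100 mm, 36 mm high; 168 mm high in all; origin at the centre of its underside, z up. Bystander beside the boxes
- cup: Loose clear plastic cup, 84 mm across the rim, 100 mm high; origin at the centre of its underside, z up. Bystander
- tape: Loose roll of white tape, 64 mm across, 19 mm high, lying on the roof of the white-lipped box; origin at the centre of its underside. Bystander

How it is judged:
By the outcome, as a careful person would: the job done as asked, in the order asked, and still so for the second after the job is handed in, with the robot touching nothing.
It also fails if it takes over 54 s, if anything falls off the work surface, if the arm or the gripper's body presses on something with over 40 N, if the wrist force passes 120 N, or if a joint passes its speed limit or range.

ROBOT

A 6-joint arm with a two-finger parallel gripper is mounted at the origin on the work surface. World frame = base frame: x ahead of the robot, y to its left, z up, the work surface at z = 0. Lengths are in mm, angles in degrees, forces in N, time in s.
With the tool pointing down it reaches from about 300 to 750 mm from the base axis. Payload 8.5 kg.
Tool frame: the origin (TCP) lies midway between the tips of the shut fingers; the grasp point (between the pads) lies 19 mm behind it (grasp_offset is the distance from the TCP to the grasp point, in mm); x points along the fingers, y is the direction in which the jaws open and shut, and the axes are right-handed (so a half turn about x gives the same grasp; the last joint's range is limited). The gripper opens to 88 mm and grips with 3 to 60 N. Pads are 18 mm wide; open, the fingers measure 123 mm over their backs; the gripper's body (75 mm by 187 mm) begins 45 mm behind the grasp point.
Start: joints at [-78.512, 21.807, 74.336, -0, 83.858, -12.336], TCP at [222.149, -503.12, 238.748] pointing down, gripper open.
Joint ranges: [-178.18, 178.18], [-50.72, 133.34], [12.68, 142.11], [-81.47, 261.47], [9.98, 163.14], [-165.26, 165.26]. Speed limits (degrees/s): [136.94, 136.94, 180, 180, 180, 180].

INTERFACE

Orientations are given as a 3x3 rotation matrix whose columns are the frame's x, y, z axes.
In Python, from bench import * gives the robot as it stands.
- The arm moves only by the tool send_rows, never from a script. Its arguments are lists of equal length, an entry for each row: "translation": the shift along the tool's x, y, z in cm, a list of three; "rotation": the turn, a rotation vector about the tool's x, y, z in rad, a list of three; "gripper": the opening, from 0 (shut) to 1 (fully open). A call has 1 to 8 rows; each row is the pose to reach, as a shift and turn from the pose measured when the call began, along the tool's axes at that moment; what a row does not reach only later rows make up. A row lasts 1/10 s, in which the tool goes at most 50 mm and 8.59 degrees, less where a joint would pass 70% of its speed; a pose out of reach is approached as far as the arm can. A call with a gripper value outside its range is refused whole. The fingers move at their own pace and stop on an object; the grip force is fixed at half the most. Time passes only in rows, so rows that repeat a pose let the fingers close. It gives the time, the measured TCP pose, the force and the opening at its end, in the units of the state.
- get_state(): the state, without advancing time (a new reading comes with each control period).
- get_image(name): name is "scene" or "top"; returns a dict with "pixels" (384x512x3 uint8, red, green, blue), "intrinsics" (3x3 intrinsics, pixels), "pose" (4x4, takes a point from camera to world coordinates). Camera axes: x right, y up, looking along -z (the intrinsics and any distortion apply to the point x, -y, -z); pixel columns grow to the right and rows downward; lengths in mm; the calibration is good to about 2 mm. A picture is of the moment at which its call begins. There is no depth.
- job_done(): hands the job in, once; it reports no verdict.
The state is a dict: "clock": time; "qpos": joint angles; "joint_vel": joint speeds; "joint_efforts": joint torques, N m; "ee_pos": TCP position; "ee_rot": TCP orientation; "wrist_force": force on the tool from outside, world axes, zero at the start; "moment": the same for the moment, N m; "gripper_width": finger opening in mm.
Only numpy, scipy, OpenCV 4.12 (cv2) and the standard library are available. Lean on these libraries where they do the work, as an engineer would, in place of code of your own. Each camera call takes 0.05 s, during which the arm holds its last target.

## Working session

There is one attempt and no reset: what is moved stays moved. The work goes in short steps, Python scripts to look and compute and a tool call to move; the robot and the scene stay as the last step left them, time stands still between calls to the robot, and variables do not carry over. Pictures are saved under pics/ and viewed, and the job is handed in when it is done.

Besides the shell and the picture viewer there is one more tool, called after ">>>" by a JSON object that holds its "method" and its "body", one argument or row to a line. send_rows: Moves the arm, as the interface text tells. Its arguments: {"type":"object","properties":{"translation":{"type":"array"},"rotation":{"type":"array"},"gripper":{"type":"array"}},"required":["translation","rotation","gripper"]}

```bash
mkdir -p pics; cat > h.py <<'E'
from bench import *
import numpy as np, cv2
def snap(n,f):
    d=get_image(n); cv2.imwrite('pics/'+f,d['pixels'][:,:,::-1]); np.savez('/tmp/'+f+'.npz',**{k:np.array(v) for k,v in d.items()}); return d
def ray(f,u,v,z):
    d=np.load('/tmp/'+f+'.npz'); K=d['intrinsics'];P=d['pose']
    r=np.linalg.inv(K)@[u,v,1]; r=P[:3,:3]@np.array([r[0],-r[1],-r[2]]); o=P[:3,3]
    return o+r*(z-o[2])/r[2]
def proj(f,p):
    d=np.load('/tmp/'+f+'.npz'); K=d['intrinsics'];P=d['pose']
    c=P[:3,:3].T@(np.array(p)-P[:3,3]); q=K@[c[0],-c[1],-c[2]]; return q[:2]/q[2]
E
python3 - <<'E'
from h import *
for n in('scene','top'):
    d=snap(n,n+'0.png'); print(d.keys(),d['intrinsics'],d['pose'])
    im=cv2.imread(f'pics/{n}0.png'); 
s=get_state(); print({k:np.round(v,3) for k,v in s.items()})
E
```

```text
dict_keys(['pixels', 'intrinsics', 'pose']) [[486.88754683   0.         259.38903556]
 [  0.         486.88754683 182.81711274]
 [  0.           0.           1.        ]] [[ 6.97278000e-01 -4.07136820e-01  5.89951693e-01  1.49771285e+03]
 [ 7.16770965e-01  4.03541051e-01 -5.68677417e-01 -8.55695615e+02]
 [-6.54021130e-03  8.19386496e-01  5.73204148e-01  9.60370021e+02]
 [ 0.00000000e+00  0.00000000e+00  0.00000000e+00  1.00000000e+00]]
dict_keys(['pixels', 'intrinsics', 'pose']) [[420.05010808   0.         255.71302823]
 [  0.         420.05010808 190.90277374]
 [  0.           0.           1.        ]] [[-2.86274269e-02  9.80428408e-01 -1.94783490e-01  3.85243812e+02]
 [-9.99249506e-01 -3.31559241e-02 -2.00277118e-02 -1.89052692e+01]
 [-2.60939642e-02  1.94063964e-01  9.80641771e-01  1.24132718e+03]
 [ 0.00000000e+00  0.00000000e+00  0.00000000e+00  1.00000000e+00]]
{'clock': np.float64(0.1), 'qpos': array([-7.8514e+01,  2.1838e+01,  7.4378e+01,  1.0000e-03,  8.3856e+01,
       -1.2336e+01]), 'joint_vel': array([-0.113, -0.128, -0.22 ,  0.02 , -0.029, -0.024]), 'joint_efforts': array([ 5.0000e-03, -4.3865e+01, -2.2491e+01,  7.1000e-02,  3.4000e-02,
       -0.0000e+00]), 'ee_pos': array([ 222.096, -502.91 ,  238.208]), 'ee_rot': array([[-0.   ,  0.404, -0.915],
       [ 0.001, -0.915, -0.404],
       [-1.   , -0.001, -0.   ]]), 'wrist_force': array([-0.079,  1.683, -0.487]), 'moment': array([0.013, 0.01 , 0.014]), 'gripper_width': np.float64(88.503)}
```

View pics/scene0.png

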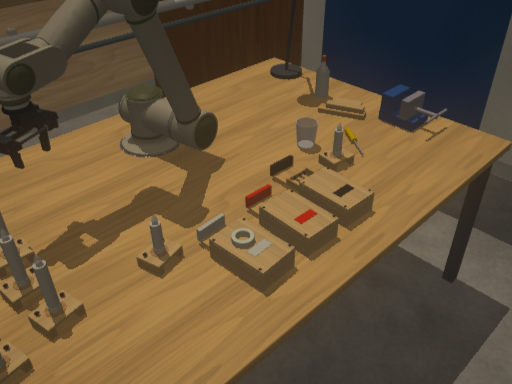

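View pics/top0.png

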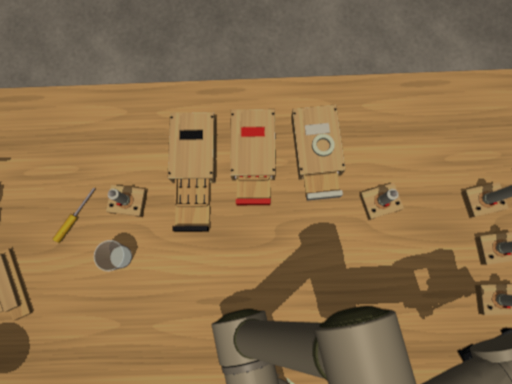

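```bash
python3 - <<'E'
import cv2
im=cv2.imread('pics/top0.png')
cv2.imwrite('pics/topz.png',cv2.resize(im[95:245,150:350],None,fx=4,fy=4,interpolation=cv2.INTER_CUBIC))
im=cv2.imread('pics/scene0.png')
cv2.imwrite('pics/scz.png',cv2.resize(im[140:290,190:390],None,fx=4,fy=4,interpolation=cv2.INTER_CUBIC))
E
```

```text
(no output)
```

View pics/topz.png

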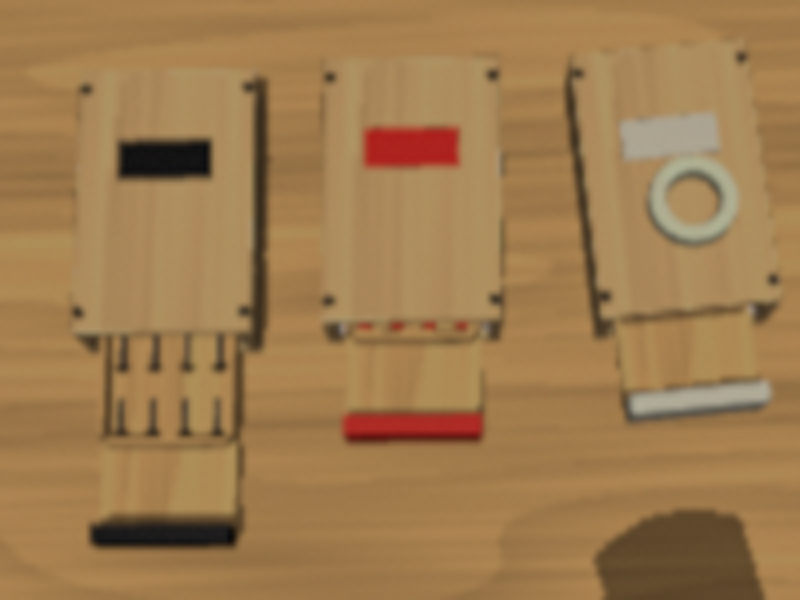

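View pics/scz.png

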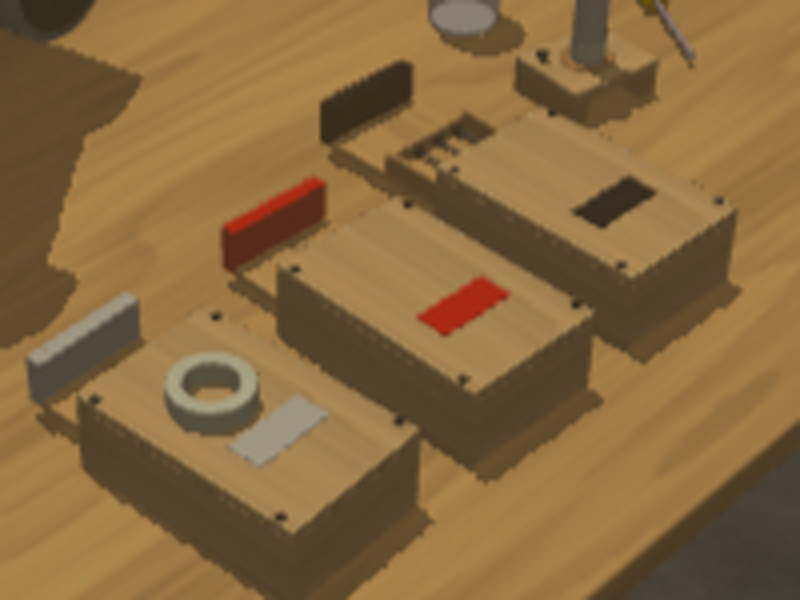

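```bash
python3 - <<'E'
from h import *
pts={'black roof front':[(75,335,70),(254,333,70)],'black roof back':[(82,70,70),(262,75,70)],'blip back':[(93,524,55),(237,524,55)],'blip front':[(93,545,55),(237,545,55)],
'red roof front':[(324,322,70),(502,322,70)],'red roof back':[(324,58,70),(498,58,70)],'rlip back':[(345,413,55),(482,413,55)],'rlip front':[(345,438,55),(482,438,55)],
'w front':[(603,320,70),(778,302,70)],'w lip back':[(630,393,55),(768,381,55)]}
for k,v in pts.items():
    P=[ray('top0.png',(x+.5)/4-.5+150,(y+.5)/4-.5+95,z)[:2] for x,y,z in v]
    d=P[1]-P[0]
    print(k,np.round(P,1).tolist(),'mid',np.round((P[0]+P[1])/2,1),'len',round(np.hypot(*d),1),'ang',round(np.degrees(np.arctan2(-d[0],-d[1]))*-1,2))
for k,v in {'blip back':[(322,142-35,55),(411,62,55)],'red lip back':[(224,236,55),(326,184,55)],'redroof front':[(278,266,70),(402,200,70)],'black roof front':[(437,172,70),(545,112,70)]}.items():
    P=[ray('scene0.png',(x+.5)/4-.5+190,(y+.5)/4-.5+140,z)[:2] for x,y,z in v]
    print('scene',k,np.round(P,1).tolist(),np.round((P[0]+P[1])/2,1))
E
```

```text
black roof front [[663.1, 255.1], [660.1, 126.1]] mid [661.6 190.6] len 129.1 ang -1.33
black roof back [[864.9, 252.3], [855.7, 118.4]] mid [860.3 185.4] len 134.2 ang -3.91
blip back [[528.1, 244.1], [524.8, 141.3]] mid [526.5 192.7] len 102.9 ang -1.81
blip front [[513.1, 244.0], [509.9, 141.4]] mid [511.5 192.7] len 102.6 ang -1.79
red roof front [[666.5, 75.7], [662.0, -51.8]] mid [664.2  11.9] len 127.6 ang -2.0
red roof back [[867.3, 72.2], [862.2, -56.4]] mid [864.7   7.9] len 128.8 ang -2.25
rlip back [[602.4, 62.9], [599.1, -35.4]] mid [600.7  13.7] len 98.4 ang -1.91
rlip front [[584.2, 63.3], [581.0, -34.8]] mid [582.6  14.2] len 98.1 ang -1.89
w front [[661.0, -123.9], [669.8, -249.1]] mid [ 665.4 -186.5] len 125.5 ang 4.04
w lip back [[610.1, -141.9], [615.6, -240.9]] mid [ 612.8 -191.4] len 99.1 ang 3.14
scene blip back [[521.6, 136.7], [525.6, 244.0]] [523.6 190.4]
scene red lip back [[597.1, -47.4], [603.8, 58.4]] [600.5   5.5]
scene redroof front [[667.8, -57.6], [675.6, 70.0]] [671.7   6.2]
scene black roof front [[669.2, 117.8], [674.0, 246.7]] [671.6 182.3]
```

```bash
cat >> h.py <<'E'
from scipy.spatial.transform import Rotation as R
def go(p,yaw=-1.7):
    s=get_state(); A=np.array(s['ee_rot']); y=np.radians(yaw)
    x=np.array([0,0,-1.]); j=np.array([np.cos(y),np.sin(y),0]); T=np.c_[x,j,np.cross(x,j)]
    print('pos',np.round(s['ee_pos'],1),'F',np.round(s['wrist_force'],1),'t',s['clock'],'shift cm',np.round(A.T@(np.array(p)-s['ee_pos'])/10,2),'rot',np.round(R.from_matrix(A.T@T).as_rotvec(),3),'w',s['gripper_width'])
E
python3 - <<'E'
from h import *
for k,(u,v,z) in {'cup base':(112,255,50),'candle A bench corners':(105,185,36),'A2':(146,215,36),'candleB':(362,190,36),'B2':(402,212,36)}.items(): print(k,ray('top0.png',u,v,z))
go([460,194,238]); go([460,194,30])
E
```

```text
cup base [450.64444969 417.68875829  50.        ]
candle A bench corners [657.57266348 451.61396731  36.        ]
A2 [563.92837626 327.31829863  36.        ]
candleB [ 616.88168233 -303.35811407   36.        ]
B2 [ 548.73706579 -412.41736495   36.        ]
pos [ 222.1 -502.9  238.2] F [-0.1  1.7 -0.5] t 0.1 shift cm [  0.1  -54.14 -49.91] rot [-1.125e+00 -1.000e-03  1.000e-03] w 88.50306176616108
pos [ 222.1 -502.9  238.2] F [-0.1  1.7 -0.5] t 0.1 shift cm [ 20.9  -54.12 -49.91] rot [-1.125e+00 -1.000e-03  1.000e-03] w 88.50306176616108
```

>>> {"method": "send_rows", "body": {
  "translation": [
    [0, -3.6, -3.3],
    [0, -7.2, -6.6],
    [0, -10.8, -10],
    [0, -14.5, -13.3],
    [0, -18, -16.6],
    [0, -21.6, -20],
    [0, -25.2, -23.3],
    [0, -28.8, -26.6]
  ],
  "rotation": [
    [-0.14, 0, 0],
    [-0.28, 0, 0],
    [-0.42, 0, 0],
    [-0.56, 0, 0],
    [-0.7, 0, 0],
    [-0.84, 0, 0],
    [-0.98, 0, 0],
    [-1.125, 0, 0]
  ],
  "gripper": [0, 0, 0, 0, 0, 0, 0, 0]
}}

```text
clock: 0.9
ee_pos: [349.1, -130.0, 238.6]
ee_rot: [[-0.0, 1.0, -0.025], [0.001, -0.025, -1.0], [-1.0, -0.0, -0.001]]
wrist_force: [1.4, -0.2, -0.1]
gripper_width: 26.3
```

```bash
python3 -c "
from h import *
go([460,194,238])"
```

```text
pos [ 349.1 -130.   238.6] F [ 1.4 -0.2 -0.1] t 0.9 shift cm [  0.1   10.28 -32.67] rot [ 0.005 -0.001  0.   ] w 26.267594319254517
```

>>> {"method": "send_rows", "body": {
  "translation": [
    [0, 1.4, -4.2],
    [0, 2.8, -8.4],
    [0, 4.2, -12.6],
    [0, 5.6, -16.8],
    [0, 7, -21],
    [0, 8.4, -25.2],
    [0, 9.5, -29.5],
    [0, 10.2, -32.7]
  ],
  "rotation": [
    [0.005, 0, 0],
    [0.005, 0, 0],
    [0.005, 0, 0],
    [0.005, 0, 0],
    [0.005, 0, 0],
    [0.005, 0, 0],
    [0.005, 0, 0],
    [0.005, 0, 0]
  ],
  "gripper": [0, 0, 0, 0, 0, 0, 0, 0]
}}

```text
clock: 1.7
ee_pos: [459.3, 196.8, 238.6]
ee_rot: [[-0.001, 1.0, -0.028], [0.001, -0.028, -1.0], [-1.0, -0.001, -0.001]]
wrist_force: [0.3, -0.0, -0.3]
gripper_width: 0.6
```

```bash
python3 -c "
from h import *
go([460,194,30]);snap('top','top1.png')"
```

```text
pos [459.3 196.8 238.6] F [ 0.3 -0.  -0.3] t 1.7 shift cm [20.86  0.09  0.3 ] rot [ 0.001 -0.001  0.001] w 0.5960425491440723
```

View pics/top1.png

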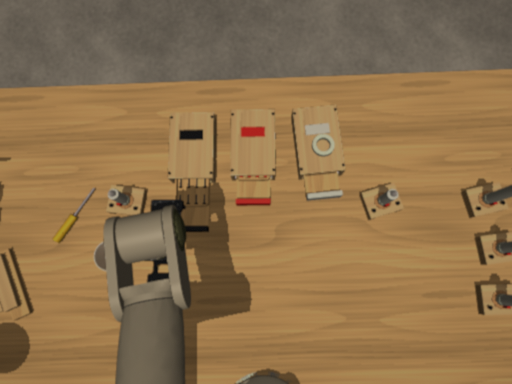

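The trays are unchanged and the tool is in front of the black lip (lip near pixel 190,230). Next it goes down.

>>> {"method": "send_rows", "body": {
  "translation": [
    [4, 0, 0.3],
    [8, 0, 0.3],
    [12, 0, 0.3],
    [16, 0, 0.3],
    [19, 0, 0.3],
    [20.6, 0, 0.3],
    [20.6, 0, 0.3]
  ],
  "rotation": [
    [0, 0, 0],
    [0, 0, 0],
    [0, 0, 0],
    [0, 0, 0],
    [0, 0, 0],
    [0, 0, 0],
    [0, 0, 0]
  ],
  "gripper": [0, 0, 0, 0, 0, 0, 0]
}}

```text
clock: 2.45
ee_pos: [458.4, 196.9, 30.5]
ee_rot: [[-0.005, 1.0, -0.027], [0.002, -0.027, -1.0], [-1.0, -0.005, -0.002]]
wrist_force: [-0.4, -1.1, 0.7]
gripper_width: 0.5
```

```bash
python3 -c "
from h import *
go([571,191,32]);snap('scene','sc1.png')
im=cv2.imread('pics/sc1.png');cv2.imwrite('pics/sc1z.png',cv2.resize(im[100:250,190:390],None,fx=4,fy=4,interpolation=cv2.INTER_CUBIC))"
```

```text
pos [458.4 196.9  30.5] F [-0.4 -1.1  0.7] t 2.45 shift cm [-0.21 11.27  0.28] rot [ 0.003 -0.002  0.005] w 0.4899525113062702
```

View pics/sc1z.png

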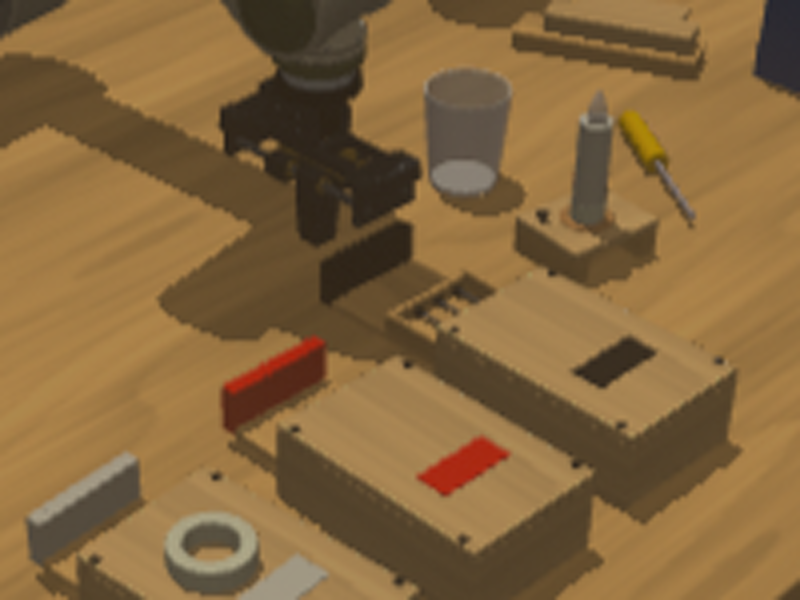

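Fingers are in front of the black lip, clear of the cup. Starting the push.

>>> {"method": "send_rows", "body": {
  "translation": [
    [0, 1.5, 0.1],
    [0, 3, 0.2],
    [0, 4, 0.3],
    [0, 5, 0.3],
    [0, 6, 0.3],
    [0, 7, 0.3],
    [0, 8, 0.3],
    [0, 9, 0.3]
  ],
  "rotation": [
    [0, 0, 0.005],
    [0, 0, 0.005],
    [0, 0, 0.005],
    [0, 0, 0.005],
    [0, 0, 0.005],
    [0, 0, 0.005],
    [0, 0, 0.005],
    [0, 0, 0.005]
  ],
  "gripper": [0, 0, 0, 0, 0, 0, 0, 0]
}}

```text
clock: 3.3
ee_pos: [549.8, 191.7, 31.7]
ee_rot: [[0.002, 1.0, -0.027], [0.003, -0.027, -1.0], [-1.0, 0.002, -0.003]]
wrist_force: [-1.8, 0.3, 2.7]
gripper_width: 0.5
```

>>> {"method": "send_rows", "body": {
  "translation": [
    [0, 0.6, 0],
    [0, 1.2, 0],
    [0, 1.6, 0],
    [0, 2, 0],
    [0, 2, 0]
  ],
  "rotation": [
    [0, 0, 0],
    [0, 0, 0],
    [0, 0, 0],
    [0, 0, 0],
    [0, 0, 0]
  ],
  "gripper": [0, 0, 0, 0, 0]
}}

```text
clock: 3.8
ee_pos: [570.3, 191.1, 31.6]
ee_rot: [[0.003, 1.0, -0.027], [0.003, -0.027, -1.0], [-1.0, 0.003, -0.003]]
wrist_force: [0.4, 0.4, -0.1]
gripper_width: 0.1
```

```bash
python3 -c "
from h import *
go([571,191,32]);snap('scene','sc2.png')
im=cv2.imread('pics/sc2.png');cv2.imwrite('pics/sc2z.png',cv2.resize(im[100:250,190:390],None,fx=4,fy=4,interpolation=cv2.INTER_CUBIC))"
```

```text
pos [570.3 191.1  31.6] F [ 0.4  0.4 -0.1] t 3.8 shift cm [-0.04  0.07  0.01] rot [ 0.003 -0.003 -0.003] w 0.12286852105140758
```

View pics/sc2z.png

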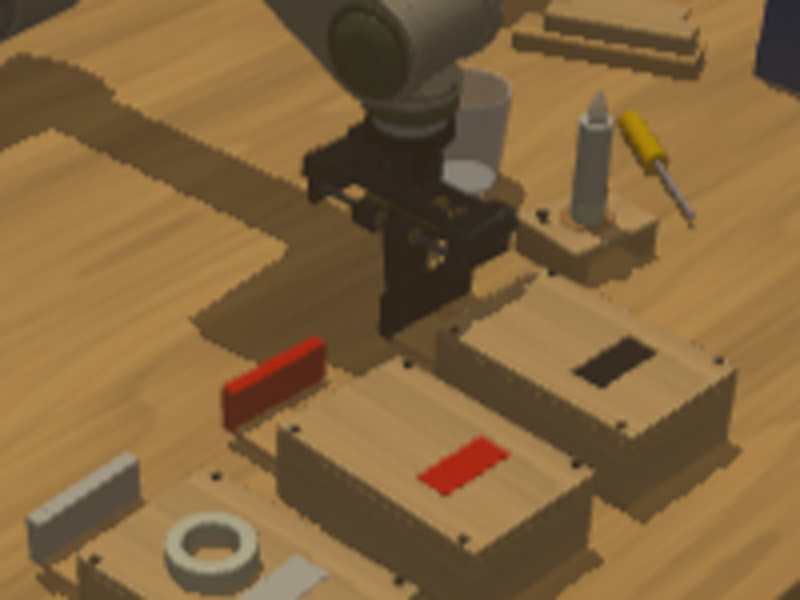

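The black lip moves with the fingers (now near zoomed pixel 425,300). I'll keep going in small steps to the stop.

>>> {"method": "send_rows", "body": {
  "translation": [
    [0, 0.2, 0],
    [0, 0.4, 0],
    [0, 0.6, 0],
    [0, 0.7, 0]
  ],
  "rotation": [
    [0, 0, 0],
    [0, 0, 0],
    [0, 0, 0],
    [0, 0, 0]
  ],
  "gripper": [0, 0, 0, 0]
}}

```text
clock: 4.25
ee_pos: [577.2, 190.9, 31.6]
ee_rot: [[0.003, 1.0, -0.027], [0.002, -0.027, -1.0], [-1.0, 0.003, -0.003]]
wrist_force: [-1.8, -0.4, 1.2]
gripper_width: 0.4
```

>>> {"method": "send_rows", "body": {
  "translation": [
    [0, 0.1, 0],
    [0, 0.2, 0],
    [0, 0.3, 0],
    [0, 0.3, 0]
  ],
  "rotation": [
    [0, 0, 0],
    [0, 0, 0],
    [0, 0, 0],
    [0, 0, 0]
  ],
  "gripper": [0, 0, 0, 0]
}}

```text
clock: 4.65
ee_pos: [579.4, 190.9, 31.6]
ee_rot: [[0.0, 1.0, -0.027], [0.002, -0.027, -1.0], [-1.0, 0.0, -0.002]]
wrist_force: [-6.3, -0.2, 3.6]
gripper_width: 0.1
```

>>> {"method": "send_rows", "body": {
  "translation": [
    [0, 0.1, 0],
    [0, 0.2, 0],
    [0, 0.2, 0]
  ],
  "rotation": [
    [0, 0, 0],
    [0, 0, 0],
    [0, 0, 0]
  ],
  "gripper": [0, 0, 0]
}}

```text
clock: 4.95
ee_pos: [579.4, 190.8, 31.5]
ee_rot: [[-0.004, 1.0, -0.026], [0.002, -0.026, -1.0], [-1.0, -0.004, -0.002]]
wrist_force: [-11.3, -0.4, 6.6]
gripper_width: 0.5
```

Hard stop: force rose to 11 N with no further travel. Backing off and lifting.

>>> {"method": "send_rows", "body": {
  "translation": [
    [0, -2, 0],
    [0, -4, 0],
    [0, -6, 0],
    [-4, -6, 0],
    [-8, -6, 0],
    [-12, -6, 0],
    [-13, -6, 0]
  ],
  "rotation": [
    [0, 0, 0],
    [0, 0, 0],
    [0, 0, 0],
    [0, 0, 0],
    [0, 0, 0],
    [0, 0, 0],
    [0, 0, 0]
  ],
  "gripper": [0, 0, 0, 0, 0, 0, 0]
}}

```text
clock: 5.65
ee_pos: [521.9, 192.4, 166.3]
ee_rot: [[0.004, 1.0, -0.026], [0.003, -0.026, -1.0], [-1.0, 0.004, -0.003]]
wrist_force: [0.9, -0.2, -0.2]
gripper_width: 0.2
```

```bash
python3 -c "
from h import *
snap('scene','sc3.png')
go([629,12,160])
im=cv2.imread('pics/sc3.png');cv2.imwrite('pics/sc3z.png',cv2.resize(im[100:250,190:390],None,fx=4,fy=4,interpolation=cv2.INTER_CUBIC))"
```

```text
pos [521.6 192.4 165.5] F [0.4 0.7 0.6] t 5.7 shift cm [ 0.54 11.21 17.75] rot [ 0.003 -0.003 -0.003] w 0.5919332919071979
```

View pics/sc3z.png

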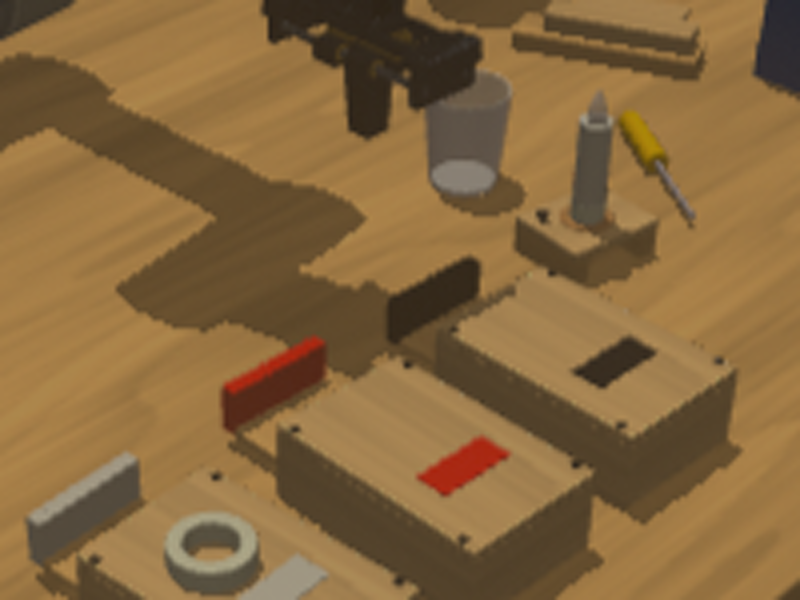

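Black lip is home (gap to box matches the shut trays), with the cup and candle standing. Moving above the red finger well.

>>> {"method": "send_rows", "body": {
  "translation": [
    [0, 2, 3],
    [0, 4, 6],
    [0, 6, 9.5],
    [0, 8, 13],
    [0, 10, 16],
    [0, 11.3, 17.8],
    [0, 11.3, 17.8]
  ],
  "rotation": [
    [0, 0, 0],
    [0, 0, 0],
    [0, 0, 0],
    [0, 0, 0],
    [0, 0, 0],
    [0, 0, 0],
    [0, 0, 0]
  ],
  "gripper": [0, 0, 0, 0, 0, 0, 0]
}}

```text
clock: 6.4
ee_pos: [630.7, 8.9, 163.1]
ee_rot: [[0.001, 1.0, -0.029], [0.003, -0.029, -1.0], [-1.0, 0.001, -0.003]]
wrist_force: [-0.5, 0.5, -0.5]
gripper_width: 0.6
```

```bash
python3 -c "
from h import *
go([630,11,33])"
```

```text
pos [630.7   8.9 163.1] F [-0.5  0.5 -0.5] t 6.4 shift cm [13.01 -0.09 -0.17] rot [ 0.    -0.003 -0.001] w 0.6108998599904211
```

>>> {"method": "send_rows", "body": {
  "translation": [
    [3, 0, 0],
    [6, -0.1, 0],
    [8.5, -0.1, 0],
    [10, -0.1, 0],
    [11.5, -0.1, 0],
    [12.8, -0.1, 0],
    [12.8, -0.1, 0]
  ],
  "rotation": [
    [0, 0, 0],
    [0, 0, 0],
    [0, 0, 0],
    [0, 0, 0],
    [0, 0, 0],
    [0, 0, 0],
    [0, 0, 0]
  ],
  "gripper": [0, 0, 0, 0, 0, 0, 0]
}}

```text
clock: 7.1
ee_pos: [628.5, 10.1, 32.9]
ee_rot: [[-0.003, 1.0, -0.029], [0.003, -0.029, -1.0], [-1.0, -0.003, -0.003]]
wrist_force: [-0.6, 0.4, -0.8]
gripper_width: 0.3
```

```bash
python3 -c "
from h import *
go([630,11,33])
snap('scene','sc4.png')
im=cv2.imread('pics/sc4.png');cv2.imwrite('pics/sc4z.png',cv2.resize(im[100:250,190:390],None,fx=4,fy=4,interpolation=cv2.INTER_CUBIC))"
```

```text
pos [628.5  10.1  32.9] F [-0.6  0.4 -0.8] t 7.1 shift cm [-0.01  0.15 -0.09] rot [ 0.001 -0.003  0.003] w 0.31462385956381
```

View pics/sc4z.png

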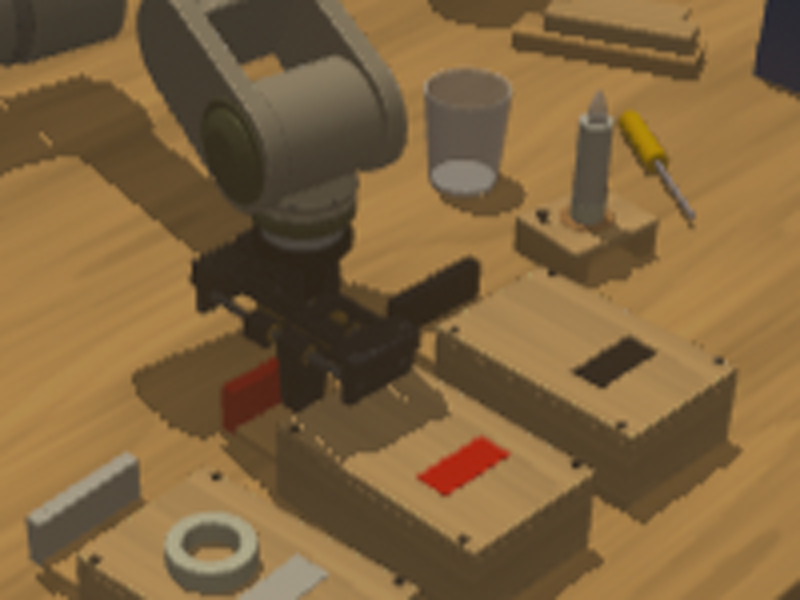

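The fingertips are in the red well behind the lip (zoomed 300,390), touching nothing. Drawing out.

>>> {"method": "send_rows", "body": {
  "translation": [
    [0, -1, 0],
    [0, -2, 0],
    [0, -3.2, 0],
    [0, -4.4, 0],
    [0, -5.6, 0],
    [0, -6.8, 0],
    [0, -8, 0],
    [0, -9, 0]
  ],
  "rotation": [
    [0, 0, 0],
    [0, 0, 0],
    [0, 0, 0],
    [0, 0, 0],
    [0, 0, 0],
    [0, 0, 0],
    [0, 0, 0],
    [0, 0, 0]
  ],
  "gripper": [0, 0, 0, 0, 0, 0, 0, 0]
}}

```text
clock: 7.95
ee_pos: [539.6, 12.4, 35.2]
ee_rot: [[0.002, 1.0, -0.029], [0.002, -0.029, -1.0], [-1.0, 0.002, -0.002]]
wrist_force: [2.5, -0.7, 0.1]
gripper_width: 0.1
```

>>> {"method": "send_rows", "body": {
  "translation": [
    [0, -0.3, 0],
    [0, -0.6, 0],
    [0, -0.9, 0],
    [0, -1.2, 0],
    [0, -1.2, 0]
  ],
  "rotation": [
    [0, 0, 0],
    [0, 0, 0],
    [0, 0, 0],
    [0, 0, 0],
    [0, 0, 0]
  ],
  "gripper": [0, 0, 0, 0, 0]
}}

```text
clock: 8.45
ee_pos: [527.3, 12.8, 35.2]
ee_rot: [[0.002, 1.0, -0.029], [0.002, -0.029, -1.0], [-1.0, 0.002, -0.002]]
wrist_force: [0.4, -0.1, 0.6]
gripper_width: -0.0
```

```bash
python3 -c "
from h import *
go([520,14,33])
snap('scene','sc5.png')
im=cv2.imread('pics/sc5.png');cv2.imwrite('pics/sc5z.png',cv2.resize(im[100:250,170:370],None,fx=4,fy=4,interpolation=cv2.INTER_CUBIC))"
```

```text
pos [527.3  12.8  35.2] F [ 0.4 -0.1  0.6] t 8.45 shift cm [ 0.22 -0.74 -0.1 ] rot [ 0.001 -0.002 -0.002] w -0.024308572469796515
```

View pics/sc5z.png

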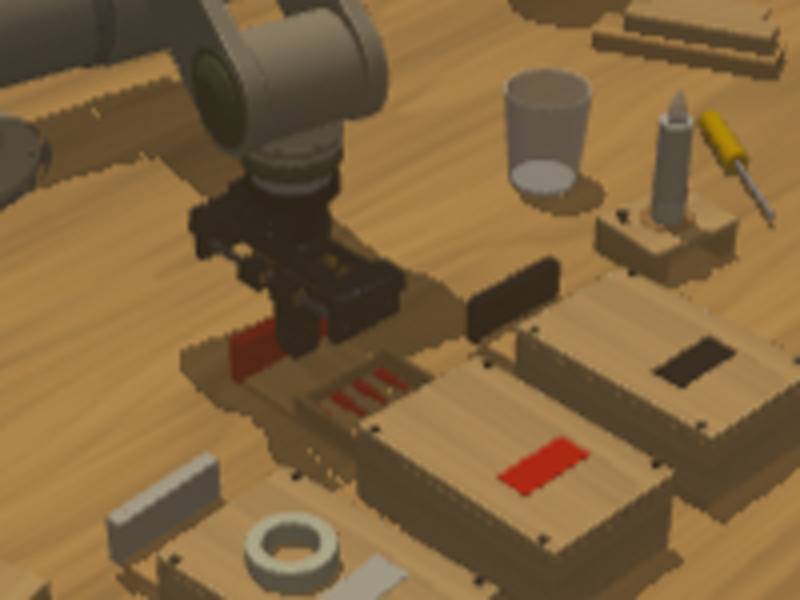

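The red tray is following (lip at zoomed 270,345). On to its stop in small steps.

>>> {"method": "send_rows", "body": {
  "translation": [
    [0, -0.2, 0],
    [0, -0.4, 0],
    [0, -0.5, 0],
    [0, -0.5, 0]
  ],
  "rotation": [
    [0, 0, 0],
    [0, 0, 0],
    [0, 0, 0],
    [0, 0, 0]
  ],
  "gripper": [0, 0, 0, 0]
}}

```text
clock: 8.9
ee_pos: [522.1, 12.9, 35.1]
ee_rot: [[0.001, 1.0, -0.029], [0.002, -0.029, -1.0], [-1.0, 0.001, -0.003]]
wrist_force: [0.5, 0.7, 0.4]
gripper_width: 0.3
```

>>> {"method": "send_rows", "body": {
  "translation": [
    [0, -0.1, 0],
    [0, -0.2, 0],
    [0, -0.3, 0],
    [0, -0.3, 0]
  ],
  "rotation": [
    [0, 0, 0],
    [0, 0, 0],
    [0, 0, 0],
    [0, 0, 0]
  ],
  "gripper": [0, 0, 0, 0]
}}

```text
clock: 9.3
ee_pos: [518.9, 13.0, 35.1]
ee_rot: [[0.001, 1.0, -0.029], [0.002, -0.029, -1.0], [-1.0, 0.001, -0.003]]
wrist_force: [1.1, -0.4, 1.2]
gripper_width: 0.6
```

>>> {"method": "send_rows", "body": {
  "translation": [
    [0, -0.1, 0],
    [0, -0.2, 0],
    [0, -0.3, 0],
    [0, -0.3, 0]
  ],
  "rotation": [
    [0, 0, 0],
    [0, 0, 0],
    [0, 0, 0],
    [0, 0, 0]
  ],
  "gripper": [0, 0, 0, 0]
}}

```text
clock: 9.7
ee_pos: [516.6, 13.0, 35.2]
ee_rot: [[0.003, 1.0, -0.029], [0.002, -0.029, -1.0], [-1.0, 0.003, -0.002]]
wrist_force: [4.6, -0.3, -0.7]
gripper_width: 0.4
```

>>> {"method": "send_rows", "body": {
  "translation": [
    [0, -0.1, 0],
    [0, -0.2, 0],
    [0, -0.2, 0]
  ],
  "rotation": [
    [0, 0, 0],
    [0, 0, 0],
    [0, 0, 0]
  ],
  "gripper": [0, 0, 0]
}}

```text
clock: 10.0
ee_pos: [516.6, 13.0, 35.3]
ee_rot: [[0.008, 1.0, -0.03], [0.002, -0.03, -1.0], [-1.0, 0.008, -0.002]]
wrist_force: [10.6, 1.7, -4.7]
gripper_width: 0.4
```

Stop reached (10.6 N, no further travel). Next, ease back inside the well and lift out.

>>> {"method": "send_rows", "body": {
  "translation": [
    [0, 0.6, 0],
    [0, 1.2, 0],
    [0, 1.2, 0],
    [-3, 1.2, 0],
    [-7, 1.2, 0],
    [-11, 1.2, 0],
    [-15, 1.2, 0],
    [-16, 1.2, 0]
  ],
  "rotation": [
    [0, 0, 0],
    [0, 0, 0],
    [0, 0, 0],
    [0, 0, 0],
    [0, 0, 0],
    [0, 0, 0],
    [0, 0, 0],
    [0, 0, 0]
  ],
  "gripper": [0, 0, 0, 0, 0, 0, 0, 0]
}}

```text
clock: 10.8
ee_pos: [528.2, 12.2, 199.3]
ee_rot: [[0.014, 0.999, -0.029], [0.001, -0.029, -1.0], [-1.0, 0.014, -0.001]]
wrist_force: [-0.7, -0.4, -1.2]
gripper_width: 0.5
```

>>> {"method": "send_rows", "body": {
  "translation": [
    [0, -3, 0],
    [0, -6, 0],
    [0, -10, 0],
    [0, -14, 0],
    [0, -15, 0]
  ],
  "rotation": [
    [0, 0, 0],
    [0, 0, 0],
    [0, 0, 0],
    [0, 0, 0],
    [0, 0, 0]
  ],
  "gripper": [0, 0, 0, 0, 0]
}}

```text
clock: 11.3
ee_pos: [374.4, 17.4, 196.3]
ee_rot: [[0.01, 1.0, -0.029], [0.002, -0.029, -1.0], [-1.0, 0.01, -0.002]]
wrist_force: [-0.0, -0.3, 0.3]
gripper_width: 0.3
```

```bash
python3 -c "
from h import *
go([520,14,33])
a=snap('scene','sc6.png');snap('top','top6.png')
im=cv2.imread('pics/sc6.png');z=cv2.resize(im[100:300,100:366],None,fx=3,fy=3,interpolation=cv2.INTER_CUBIC);cv2.imwrite('pics/sc6z.png',z)
im=cv2.imread('pics/top6.png');cv2.imwrite('pics/top6z.png',cv2.resize(im[95:295,90:350],None,fx=3,fy=3,interpolation=cv2.INTER_CUBIC))"
```

```text
pos [374.4  17.4 196.3] F [-0.  -0.3  0.3] t 11.3 shift cm [16.48 14.4  -0.06] rot [ 0.    -0.002 -0.01 ] w 0.25646448904900054
```

View pics/sc6z.png

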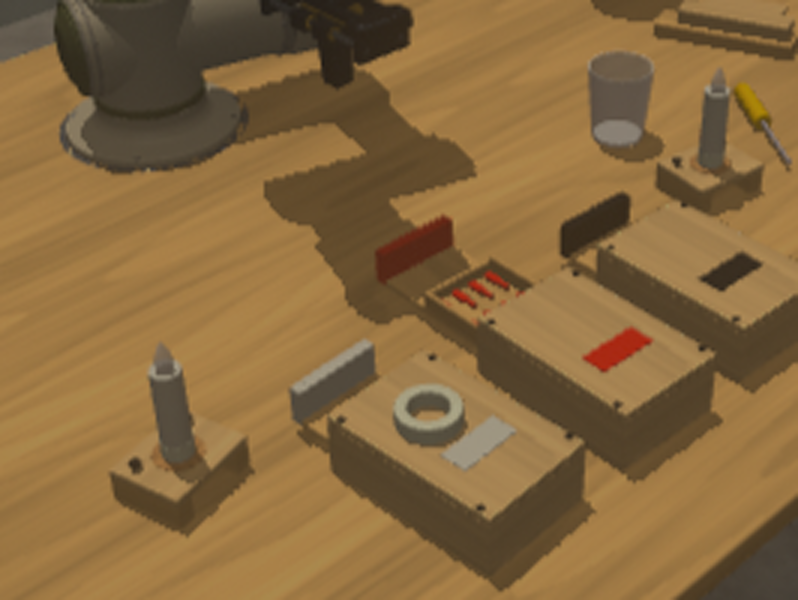

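View pics/top6z.png

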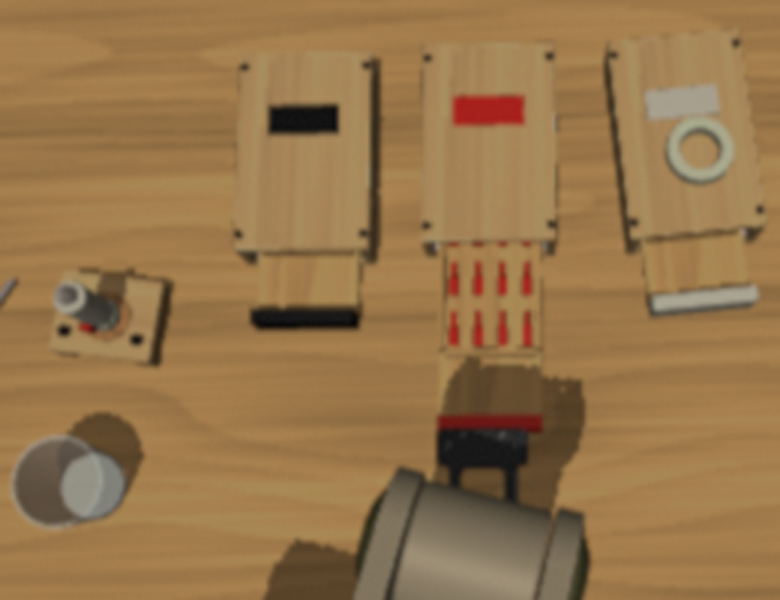

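Black is home (lip at 305,318), red is out (lip at 490,422), white is shut, and the tape, cup and candles are where they were. A numerical check, then hand in.

```bash
python3 - <<'E'
from h import *
for k,x,y,z in [('blip back',305,308,55),('bedge',300,250,70),('rlip back',490,416,55),('redge',488,240,70),('wlip',702,291,55),('wedge',695,235,70)]:
    print(k,ray('top6.png',(x+.5)/3-.5+90,(y+.5)/3-.5+95,z)[:2].round(1))
a=cv2.imread('pics/sc6.png').astype(int);b=cv2.imread('pics/scene0.png').astype(int)
d=abs(a-b).sum(2)
for n,(u0,u1,v0,v1) in dict(white=(195,295,212,290),candB=(135,185,212,275),cup=(294,320,115,150),candA=(318,356,120,170)).items(): print(n,(d[v0:v1,u0:u1]>60).sum())
job_done()
E
```

```text
blip back [608.3 191.4]
bedge [662.1 193.6]
rlip back [499.   16.5]
redge [665.6  13.3]
wlip [ 612.1 -189.4]
wedge [ 663.7 -183.8]
white 124
candB 406
cup 0
candA 0
the job is handed in; nothing more can be done
```

I pushed the black tray fully home, then drew the red tray out to its stop and handed the job in at about 11.4 s. The fingers were kept shut throughout, so no lip was pinched.

- **Black tray:** I pushed its lip until the force rose to 11 N with no more travel. The top camera then put the lip's back face about 54 mm in front of the box edge, against 55 mm nominal for home.
- **Red tray:** I hooked the shut fingertips behind the lip and pulled until the force reached 10.6 N with no more travel. The camera put the lip about 167 mm in front of the box edge, against 165 mm nominal at the stop.
- **Clearing:** I then eased the fingers back inside the well, lifted them out and moved the arm clear, with about zero wrist force.
- **Cup and the candle beside the black box:** there was no pixel change in the scene view.
- **White tray, tape and the other candle:** the scene-view areas around the white box and the candle next to it changed by 124 and 406 pixels. I put this down to the arm's shadow shifting, but did not separate it out. By eye the white tray is still shut (lip about 52 mm from its box edge, within reading error of home), and the tape and candle stand where they were.

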